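# Wedge the rocking tube mixer

## Task

The tube roller mixer rocks because the foot at its left-hand corner, as the robot sees it, has lost its rubber pad. With closed fingertips, push the wooden wedge along the bench, thin end first, under that bare foot until the mixer stands level and can no longer rock, then move clear. Do not pick the wedge up, do not push or lift the mixer itself, and leave the rack, jar and beaker where they are.

Things in the scene. Friction and masses are not known exactly. Their poses are not given: they have to be found in the camera images.
- wedge: Loose plain wooden wedge (50 g) flat on the bench: 100 mm long (x), 50 mm wide (y). Origin at the centre of its underside; +x points to the thin end. Its top slopes evenly from 18 mm thick at the upright square heel (x = -50) to 1.5 mm at the tip (x = +50). It starts thin end towards the bare foot, 10 to 70 mm short of it, somewhat off line. Friction about 0.6.
- bare_foot: Stud with a round steel glide, 32 mm across, slightly domed below (radius 40 mm), under the ear at the mixer's leftmost corner as the robot sees it. Origin: lowest point of the dome, on the bench while the mixer leans, 8 mm up when level. Presses down with 2 to 3 N. The mixer is level once the foot's centre is 36 mm in from the wedge's tip. The ear over it juts 18 mm past its centre towards the wedge.
- mixer: Tube roller mixer: white housing 155 mm deep (x), 320 wide (y), 115 high, rollers and tubes on top, its front turned to the robot's left. Origin on the bench under its middle; x away from its front, y along the rollers. Feet under four ears at x = +-100, y = +-130 mm: three have 46 mm black rubber pads, seen around the ears from above; the one at -100, +130 is bare. Rocks but does not slide.
- rocking (a joint): How far the mixer leans onto its bare foot, rad: 0.050 = fully, bare foot on the bench and the opposite foot in the air; 0 = level, all feet bearing (a hard stop: the wedge then goes no further and the push rises steeply). It rocks about the line through its nearest and farthest feet. Pushing the wedge in takes about 3 to 8 N on the way; friction keeps it there.
- rack: Yellow plastic tube rack, 75 x 95 x 68 mm, loose, on the robot's side of the mixer. Origin at the centre of its underside. Leave alone.
- jar: Screw-lid glass jar, 60 mm diameter, 105 mm high, loose, to the left of the bare foot. Origin at the centre of its underside. Leave alone.
- beaker: Clear beaker, 54 mm diameter, 65 mm high, loose, to the left of the bare foot. Origin at the centre of its underside. Leave alone.
Not all that is in view belongs to the job. Of the things like the wedge, leave any that is blue or pink; of the rest the smaller one is meant.

How it is judged:
By the outcome, as a careful person would: the job done as asked, in the order asked, and still so for the second after the job is handed in, with the robot touching nothing.
It also fails if it takes over 46 s, if anything falls off the work surface, if the arm or the gripper's body presses on something with over 40 N, if the wrist force passes 120 N, or if a joint passes its speed limit or range.

## Robot

A 7-joint arm with a two-finger parallel gripper is mounted at the origin on the work surface. World frame = base frame: x ahead of the robot, y to its left, z up, the work surface at z = 0. Lengths are in mm, angles in rad, forces in N, time in s.
With the tool pointing down it reaches from about 400 to 850 mm from the base axis. Payload 4.4 kg.
Tool frame: the origin (TCP) lies midway between the tips of the shut fingers; the grasp point (between the pads) lies 19 mm behind it; z points along the fingers, y is the direction in which the jaws open and shut (so a half turn about z gives the same grasp; the last joint's range is limited). The gripper opens to 94 mm and grips with 3 to 60 N. Pads are 16 mm wide; open, the fingers measure 119 mm over their backs; the gripper's body (75 mm by 177 mm) begins 78 mm behind the grasp point.
Start: joints at [-1.371, 0.628, 0.038, 1.517, -0.027, 0.996, -0.02], TCP at [170.717, 627.195, 205.478] pointing down, gripper open.
Joint ranges: [-3.06, 3.06], [-0.37, 2.12], [-1.25, 1.32], [0.18, 2.47], [-1.1, 4.24], [0.23, 1.98], [-2.94, 2.94]. Speed limits (rad/s): [2.57, 2.57, 3.14, 3.14, 3.14, 3.14, 3.14].

## Interface

Orientations are given as a 3x3 rotation matrix whose columns are the frame's x, y, z axes.
In Python, from cell import ctrl, optics, ticket gives the robot as it stands. The module is installed in compiled form; this text tells all that it offers.
- The arm moves only by the tool play_rows, never from a script. Its argument "rows" is a list that holds one entry, the list of rows, each a list of 7 numbers: the shift along the tool's x, y, z scaled (see below), then the turn, a rotation vector about the tool's x, y, z scaled (see below), then the opening, from -1 (shut) to 1 (fully open), so that 0 is half open. A call has 1 to 12 rows; each row is the pose to reach, as a shift and turn from the pose commanded when the call began, along the tool's axes at that moment; what a row does not reach only later rows make up. The controller multiplies each number of a shift by 10 cm and each number of a turn by 30 degrees. A row lasts 1/12 s, in which the tool goes at most 41.7 mm and 7.16 degrees, less where a joint would pass 70% of its speed; a pose out of reach is approached as far as the arm can. A call with a number of a shift or a turn outside -1 to 1 is refused whole. A call with a gripper value outside its range is refused whole. The fingers move at their own pace and stop on an object; the grip force is fixed at half the most. Time passes only in rows, so rows that repeat a pose let the fingers close. It gives the time, the measured TCP pose, the force and the opening at its end, in the units of the state.
- ctrl.read_state(): the state, without advancing time (a new reading comes with each control period).
- optics.read_camera(name): name is "side" or "top"; returns a dict with "frame" (384x512x3 uint8, blue, green, red), "K" (3x3 intrinsics, pixels), "k1" (the pictures are not rectified: a ray, as slopes to the right and down, at radius r is drawn at 1 + k1 r^2 times it, then the intrinsics apply), "xyz" and "attitude" of the camera in the world. Camera axes: x right, y down, z forward; pixel columns grow to the right and rows downward; lengths in mm; the calibration is good to about 2 mm. A picture is of the moment at which its call begins. There is no depth.
- ticket.job_done(): hands the job in, once; it reports no verdict.
The state is a dict: "time_s": time; "q": joint angles; "qd": joint speeds; "joint_efforts": joint torques, N m; "tool_pos": TCP position; "tool_rot": TCP orientation; "wrist_force": force on the tool from outside, world axes, zero at the start; "wrist_torque": the same for the moment, N m; "width": opening from 0.0 (shut) to 1.0 (fully open).
Only numpy, scipy, OpenCV 4.12 (cv2) and the standard library are available. Lean on these libraries where they do the work, as an engineer would, in place of code of your own. Each camera call takes 0.05 s, during which the arm holds its last target.

## Working session

There is one attempt and no reset: what is moved stays moved. The work goes in short steps, Python scripts to look and compute and a tool call to move; the robot and the scene stay as the last step left them, time stands still between calls to the robot, and variables do not carry over. Pictures are saved under pics/ and viewed, and the job is handed in when it is done.

Besides the shell and the picture viewer there is one more tool, called after "Request:" as name(argument=value, ...), one argument or row to a line, values as JSON. play_rows: Moves the arm, as the interface text tells. Its arguments: {"type":"object","properties":{"rows":{"type":"array","items":{"type":"array","items":{"type":"array","items":{"type":"number"}}}}},"required":["rows"]}

```bash
mkdir -p pics; python3 - <<'E'
from cell import ctrl, optics
import cv2,pickle
s=ctrl.read_state(); print({k:s[k] for k in ('time_s','tool_pos','tool_rot','wrist_force','width')})
for n in('side','top'):
    d=optics.read_camera(n); cv2.imwrite(f'pics/{n}0.png',d['frame']); pickle.dump(d,open(f'{n}0.pkl','wb'))
    print(n,d['K'],d['k1'],d['xyz'],d['attitude'])
E
```

```text
{'time_s': 0.0, 'tool_pos': array([170.55612464, 626.56716704, 204.58781764]), 'tool_rot': array([[-9.64888281e-01,  2.62660255e-01, -4.43134595e-04],
       [ 2.62660627e-01,  9.64886708e-01, -1.74211216e-03],
       [-3.00089450e-05, -1.79733762e-03, -9.99998384e-01]]), 'wrist_force': array([0.22283193, 0.4254372 , 1.29449566]), 'width': 0.9982094902270715}
side [[441.30244545   0.         245.7975204 ]
 [  0.         441.30244545 185.13459738]
 [  0.           0.           1.        ]] -0.08727828610067082 [ 316.84926934 -717.28253495  857.83713471] [[ 0.95950758 -0.20756951  0.19042085]
 [-0.28101584 -0.65888576  0.69778195]
 [-0.01937267 -0.72303835 -0.6905362 ]]
top [[473.04244902   0.         251.92868156]
 [  0.         473.04244902 197.36301652]
 [  0.           0.           1.        ]] -0.10386227735805194 [ 400.47598403   74.41473057 1334.85494231] [[ 0.00500232 -0.99231085  0.12366956]
 [-0.99996733 -0.00417856  0.00691945]
 [-0.00634948 -0.12370013 -0.99229933]]
```

View pics/side0.png

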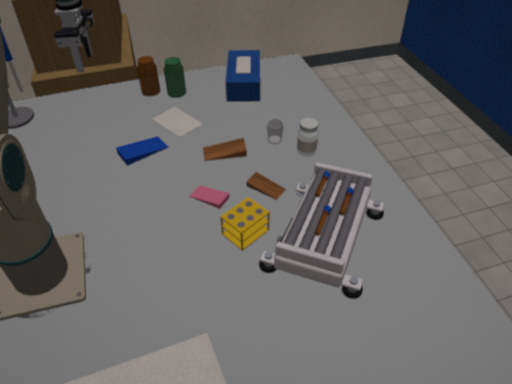

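View pics/top0.png

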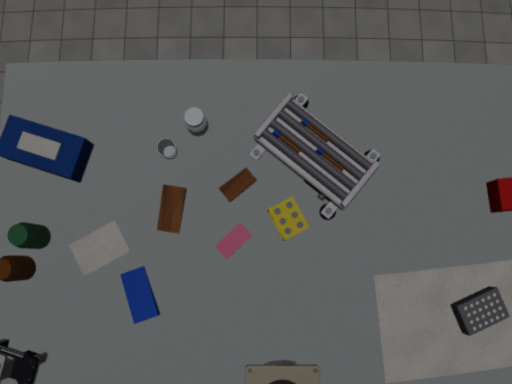

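Wedge candidates in the top view are small brown (238,184), large brown (172,209), pink (234,241) and blue (140,295). Blue and pink are excluded and the smaller of the rest is meant, so I choose (238,184). The bare foot's ear is at about (257,152). Next I check both in a close crop.

```bash
python3 - <<'E'
import cv2,numpy as np
t=cv2.imread('pics/top0.png')[95:255,140:340]; s=cv2.imread('pics/side0.png')[100:260,180:380]
cv2.imwrite('pics/ct.png',cv2.resize(t,None,fx=4,fy=3.7*4/3.7,interpolation=cv2.INTER_CUBIC)[:600])
cv2.imwrite('pics/cs.png',cv2.resize(s,None,fx=4,fy=4,interpolation=cv2.INTER_CUBIC)[:600])
E
```

```text
(no output)
```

View pics/ct.png

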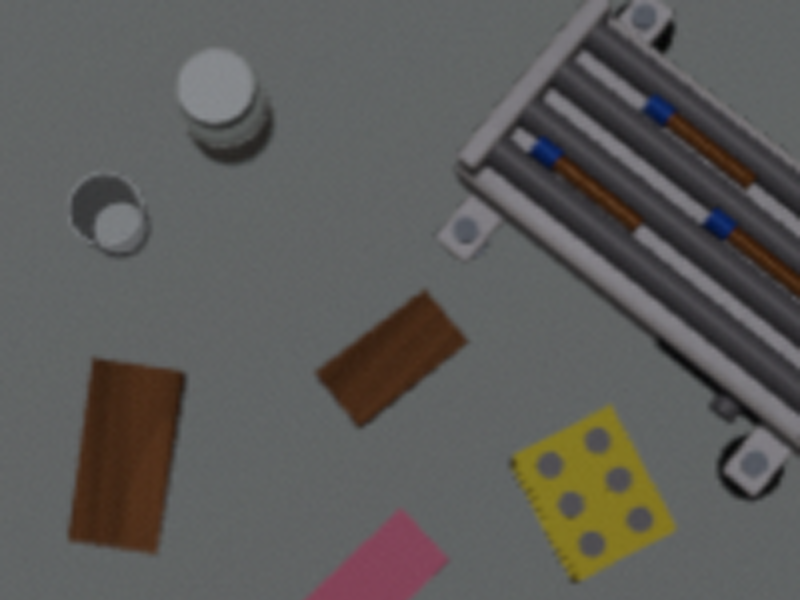

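View pics/cs.png

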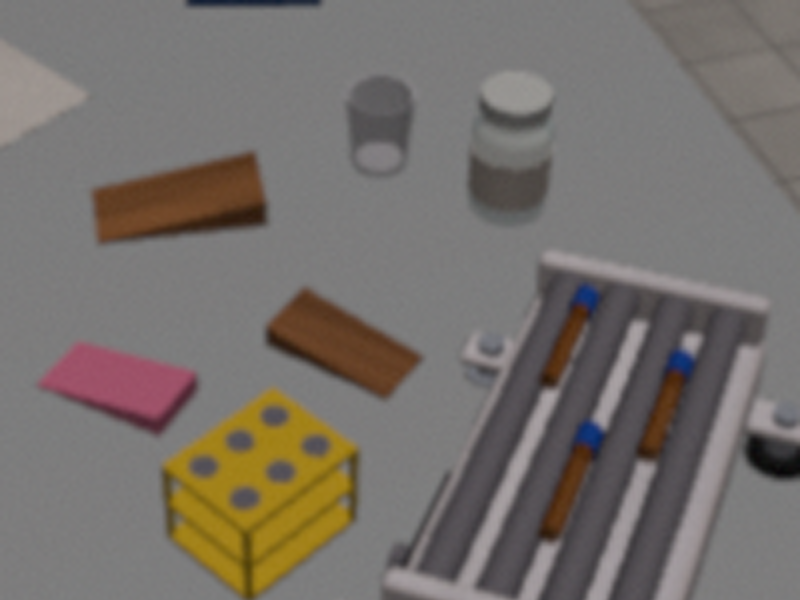

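```bash
cat > h.py <<'E'
import numpy as np,cv2
def ray(d,uv):
    K=d['K'];k1=d['k1']
    xd=np.array([(uv[0]-K[0,2])/K[0,0],(uv[1]-K[1,2])/K[1,1]])
    x=cv2.undistortPoints(np.array([[uv]],float),K,np.array([k1,0,0,0.]))[0,0]
    v=np.asarray(d['attitude'])@np.array([x[0],x[1],1]); return np.asarray(d['xyz']),v/np.linalg.norm(v)
def onz(d,uv,z):
    o,v=ray(d,uv); return o+v*(z-o[2])/v[2]
def tri(rs):
    A=np.zeros((3,3));b=np.zeros(3)
    for o,v in rs:
        P=np.eye(3)-np.outer(v,v);A+=P;b+=P@o
    p=np.linalg.solve(A,b); return p,[np.linalg.norm((np.eye(3)-np.outer(v,v))@(p-o)) for o,v in rs]
def wedge(d,near):
    hsv=cv2.cvtColor(d['frame'],cv2.COLOR_BGR2HSV)
    m=cv2.inRange(hsv,(3,90,40),(18,255,255))
    m=cv2.morphologyEx(m,cv2.MORPH_CLOSE,np.ones((3,3)))
    cs,_=cv2.findContours(m,cv2.RETR_EXTERNAL,cv2.CHAIN_APPROX_NONE)
    cs=[c for c in cs if cv2.contourArea(c)>60]
    c=min(cs,key=lambda c:np.linalg.norm(c.reshape(-1,2).mean(0)-near))
    return c
E
python3 - <<'E'
import pickle,numpy as np,cv2
from h import *
T=pickle.load(open('top0.pkl','rb'));S=pickle.load(open('side0.pkl','rb'))
c=wedge(T,(238,184)); print(cv2.contourArea(c)); r=cv2.minAreaRect(c);b=cv2.boxPoints(r);print(r,b.tolist())
for p in b:print(onz(T,p,1.5).round(1),onz(T,p,18).round(1))
c=wedge(S,(265,186)); b2=cv2.approxPolyDP(c,2,True).reshape(-1,2);print(b2.tolist())
# crop pixel -> full
ct=lambda x,y:(140+(x+.5)/4-.5,95+(y+.5)/4-.5); cs=lambda x,y:(180+(x+.5)/4-.5,100+(y+.5)/4-.5)
print('wedge corners from top crop: heel A,B z18; tip C,D z1.5')
for p,z in(((318,372),18),((360,427),18),((467,341),1.5),((426,290),1.5)):print(onz(T,ct(*p),z).round(1))
print('side: heeltop, heel front top, tip')
for p,z in(((306,290),18),((268,330),18),((385,396),1.5),((421,356),1.5)):print(onz(S,cs(*p),z).round(1))
for n,a,bb in(('bare',ct(466,229),cs(490,343)),('other far',ct(644,16),cs(787,412)),):print(n,tri([ray(T,a),ray(S,bb)]))
E
python3 - <<'E'
import cv2
a=cv2.imread('pics/top0.png')[85:225,240:390];b=cv2.imread('pics/side0.png')[155:300,250:395]
cv2.imwrite('pics/c1.png',cv2.resize(a,None,fx=4,fy=4,interpolation=cv2.INTER_CUBIC))
cv2.imwrite('pics/c2.png',cv2.resize(b,None,fx=4,fy=4,interpolation=cv2.INTER_CUBIC))
E
```

```text
541.5
((237.58680725097656, 183.9576873779297), (17.23435401916504, 34.165687561035156), 52.69605255126953) [[218.77618408203125, 187.4562530517578], [245.95266723632812, 166.75038146972656], [256.3974304199219, 180.45912170410156], [229.220947265625, 201.1649932861328]]
[594.7 178.4   1.5] [592.3 177.1  18. ]
[655.  101.3   1.5] [651.8 100.9  18. ]
[615.3  71.2   1.5] [612.7  71.2  18. ]
[555.5 148.1   1.5] [553.6 147.2  18. ]
[[247, 181], [248, 185], [275, 198], [284, 189], [257, 173]]
wedge corners from top crop: heel A,B z18; tip C,D z1.5
[591.8 176.1  18. ]
[553.  146.1  18. ]
[617.   71.3   1.5]
[653.9 100.8   1.5]
side: heeltop, heel front top, tip
[591.5 173.9  18. ]
[554.  142.3  18. ]
[616.1  72.5   1.5]
[652.8 101.9   1.5]
bare (array([691.4101832 ,  72.53519557,  29.9055994 ]), [np.float64(0.8533254357259741), np.float64(0.85332543572596)])
other far (array([845.82293248, -53.80014694,  39.04620884]), [np.float64(0.21271506383664754), np.float64(0.21271506383648178)])
```

View pics/c1.png

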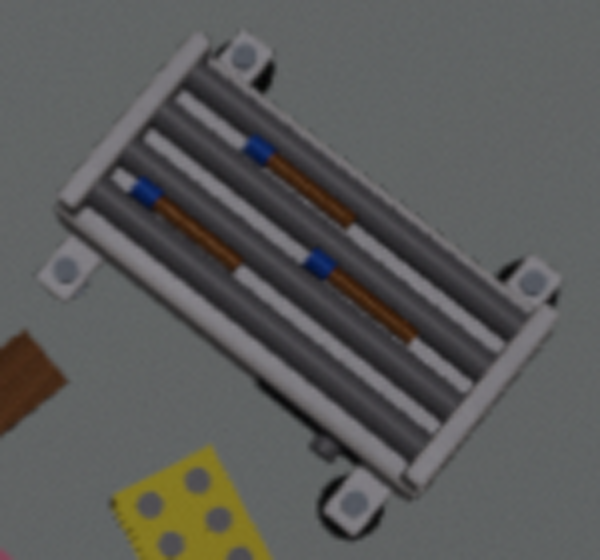

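View pics/c2.png

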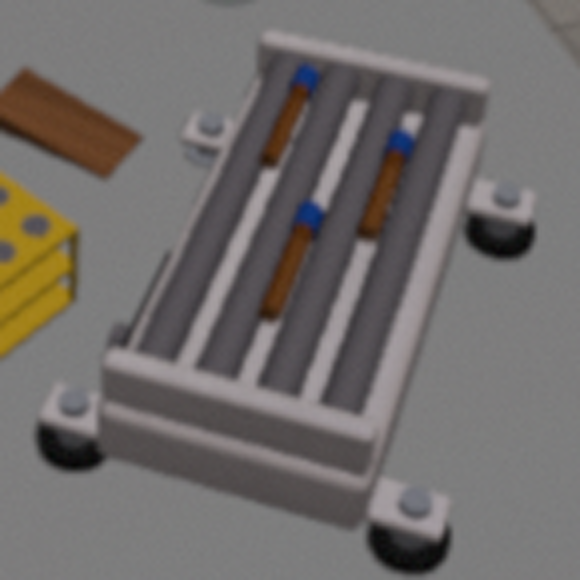

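```bash
python3 - <<'E'
import pickle,numpy as np
from h import *
T=pickle.load(open('top0.pkl','rb'));S=pickle.load(open('side0.pkl','rb'))
f=lambda p,o:((p[0]+.5)/4-.5+o[0],(p[1]+.5)/4-.5+o[1])
L=[('bare',(66,269),(210,124),(-100,130)),('far',(244,56),(507,194),(100,130)),('near',(354,504),(74,403),(-100,-130)),('opp',(534,282),(415,503),(100,-130))]
P=[];Q=[]
for n,a,b,l in L:
    p,e=tri([ray(T,f(a,(240,85))),ray(S,f(b,(250,155)))]);print(n,p.round(1),np.round(e[0],2));P.append(p[:2]);Q.append(l)
P=np.array(P);Q=np.array(Q,float)
m=P.mean(0);U,s,V=np.linalg.svd((Q).T@(P-m));R=V.T@np.diag([1,np.linalg.det(V.T@U.T)])@U.T
print(m,R,np.degrees(np.arctan2(R[1,0],R[0,0])));print((Q@R.T+m-P).round(1)); foot=R@[-100,130]+m;print('foot',foot)
tip=np.mean([[616.5,71.9],[653.3,101.3]],0);heel=np.mean([[591.7,175],[553.5,144.2]],0)
u=tip-heel;print('wedge len',np.linalg.norm(u),'yaw',np.degrees(np.arctan2(u[1],u[0])),'tip',tip,'heel',heel)
# rack/jar/beaker
print('rack corners z68',[onz(T,(140+x/4,95+y/4),68).round(0)[:2] for x,y in((512,460),(612,406),(677,527),(577,582))])
print('jar',onz(T,(140+216/4,95+85/4),105),'beaker',onz(T,(140+107/4,95+205/4),65),onz(T,(140+122/4,95+230/4),0))
E
```

```text
bare [691.6  72.5  28.9] 0.92
far [846.3 -53.9  37.2] 0.36
near [ 526.7 -127.4   35. ] 0.24
opp [ 681.1 -254.8   44.6] 0.63
[686.41500016 -90.89090585] [[ 0.77229627  0.63526252]
 [-0.63526252  0.77229627]] -39.43945769649489
[[ 0.2  0.5]
 [-0.1 -0.1]
 [-0.1 -0.4]
 [-0.1 -0. ]]
foot [691.76950032  73.03386143]
wedge len 95.97025580876605 yaw -49.52174085877724 tip [634.9  86.6] heel [572.6 159.6]
rack corners z68 [array([524.,  40.]), array([561., -28.]), array([480., -71.]), array([443.,  -4.])]
jar [773.15907348 240.05175672 105.        ] beaker [699.82520738 318.93639576  65.        ] [696.63031241 319.9396951    0.        ]
```

Request:
play_rows(
  rows=[
    [[-0.3, -0.3, 0, 0, 0, 0.2, -1], [-0.6, -0.6, 0, 0, 0, 0.4, -1], [-0.9, -0.9, 0, 0, 0, 0.6, -1], [-1, -1, 0, 0, 0, 0.807, -1], [-1, -1, 0, 0, 0, 0.807, -1]],
  ],
)

```text
time_s: 0.52
tool_pos: [244.4, 499.5, 205.6]
tool_rot: [[-0.765, 0.644, 0.001], [0.644, 0.765, -0.003], [-0.003, -0.002, -1.0]]
wrist_force: [0.3, 0.3, -0.7]
width: 0.683
```

Request:
play_rows(
  rows=[
    [[-0.35, -0.08, 0, 0, 0, 0, -1], [-0.7, -0.16, 0, 0, 0, 0, -1], [-1, -0.24, 0, 0, 0, 0, -1]],
  ],
)

```text
time_s: 0.77
tool_pos: [303.2, 422.2, 205.3]
tool_rot: [[-0.775, 0.632, 0.0], [0.632, 0.775, 0.0], [0.0, 0.0, -1.0]]
wrist_force: [0.5, -1.4, 0.2]
width: 0.468
```

Request:
play_rows(
  rows=[
    [[-0.35, -0.08, 0, 0, 0, 0, -1], [-0.7, -0.16, 0, 0, 0, 0, -1], [-1, -0.24, 0, 0, 0, 0, -1]],
  ],
)

```text
time_s: 1.02
tool_pos: [365.8, 339.8, 205.4]
tool_rot: [[-0.774, 0.633, 0.0], [0.633, 0.774, 0.0], [-0.0, 0.0, -1.0]]
wrist_force: [1.2, 0.5, -0.2]
width: 0.255
```

Request:
play_rows(
  rows=[
    [[-0.35, -0.08, 0, 0, 0, 0, -1], [-0.7, -0.16, 0, 0, 0, 0, -1], [-1, -0.24, 0, 0, 0, 0, -1]],
  ],
)

```text
time_s: 1.27
tool_pos: [428.2, 257.8, 205.4]
tool_rot: [[-0.774, 0.633, 0.001], [0.633, 0.774, 0.0], [-0.0, 0.001, -1.0]]
wrist_force: [0.9, 0.5, 0.2]
width: 0.042
```

Request:
play_rows(
  rows=[
    [[-0.35, -0.08, 0.3, 0, 0, 0, -1], [-0.7, -0.16, 0.6, 0, 0, 0, -1], [-1, -0.24, 1, 0, 0, 0, -1], [-1, -0.24, 1, 0, 0, 0, -1], [-1, -0.24, 1, 0, 0, 0, -1]],
  ],
)

```text
time_s: 1.68
tool_pos: [488.7, 173.3, 102.2]
tool_rot: [[-0.771, 0.637, -0.005], [0.637, 0.771, -0.003], [0.002, -0.005, -1.0]]
wrist_force: [0.6, 0.5, 0.9]
width: 0.007
```

```bash
cat > st.py <<'E'
from cell import ctrl
import numpy as np
s=ctrl.read_state();p=s['tool_pos'];R=s['tool_rot']
foot=np.array([691.8,73.0]);u=np.array([.7723,-.6353]);n=np.array([.6353,.7723])
d=p[:2]-foot
print(round(s['time_s'],2),p.round(1),'s,l',(d@u).round(1),(d@n).round(1),'yaw y',np.degrees(np.arctan2(R[1,1],R[0,1])).round(2),'F',s['wrist_force'].round(1),s['width'])
E
python3 st.py
```

```text
1.68 [488.7 173.3 102.2] s,l -220.6 -51.6 yaw y 50.41 F [0.6 0.5 0.9] 0.006797144421139564
```

Request:
play_rows(
  rows=[
    [[-0.35, -0.1, 0, 0, 0, 0, -1], [-0.7, -0.2, 0, 0, 0, 0, -1], [-1, -0.28, 0.1, 0, 0, 0, -1], [-1, -0.28, 0.2, 0, 0, 0, -1], [-1, -0.28, 0.2, 0, 0, 0, -1]],
  ],
)

```text
time_s: 2.1
tool_pos: [548.3, 91.5, 84.8]
tool_rot: [[-0.772, 0.636, -0.001], [0.636, 0.772, 0.0], [0.001, -0.0, -1.0]]
wrist_force: [-0.1, -0.2, -0.0]
width: 0.004
```

```bash
python3 st.py
```

```text
2.1 [548.3  91.5  84.8] s,l -122.6 -76.9 yaw y 50.54 F [-0.1 -0.2 -0. ] 0.004229415997519199
```

Go 12 mm forward and 79 mm down, then look.

Request:
play_rows(
  rows=[
    [[-0.12, 0, 0.3, 0, 0, 0, -1], [-0.12, 0, 0.55, 0, 0, 0, -1], [-0.12, 0, 0.7, 0, 0, 0, -1], [-0.12, 0, 0.79, 0, 0, 0, -1], [-0.12, 0, 0.79, 0, 0, 0, -1], [-0.12, 0, 0.79, 0, 0, 0, -1]],
  ],
)

```text
time_s: 2.6
tool_pos: [557.3, 85.4, 7.0]
tool_rot: [[-0.774, 0.633, -0.0], [0.633, 0.774, 0.001], [0.001, 0.001, -1.0]]
wrist_force: [-0.4, -0.3, 0.2]
width: 0.003
```

```bash
python3 st.py; cat > look.py <<'E'
import sys,cv2,pickle,numpy as np
from cell import optics
n=sys.argv[1];out=[]
for c,(x,y) in(('top',(170,100)),('side',(215,115))):
    d=optics.read_camera(c);pickle.dump(d,open(f'{c}{n}.pkl','wb'))
    out.append(cv2.resize(d['frame'][y:y+150,x:x+100],None,fx=4,fy=4,interpolation=cv2.INTER_CUBIC))
cv2.imwrite(f'pics/l{n}.png',np.hstack(out))
E
python3 look.py 1
```

```text
2.6 [557.3  85.4   7. ] s,l -111.8 -75.8 yaw y 50.71 F [-0.4 -0.3  0.2] 0.0027797233237485852
```

View pics/l1.png

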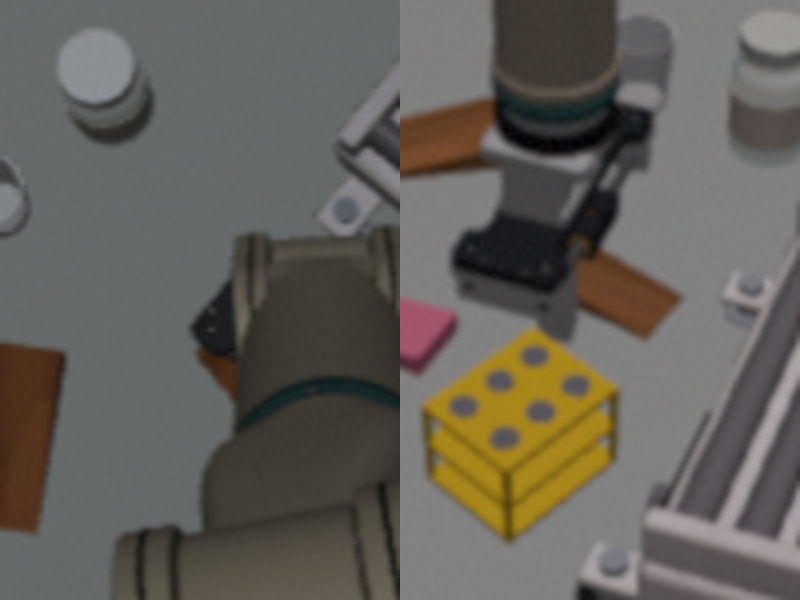

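The finger is down on the robot side of the wedge, at (565,330) in the side crop, with a gap to the wedge. Now the sideways push of +38 mm.

Request:
play_rows(
  rows=[
    [[0, 0.1, 0.01, 0, 0, 0, -1], [0, 0.16, 0.01, 0, 0, 0, -1], [0, 0.19, 0.01, 0, 0, 0, -1], [0, 0.22, 0.01, 0, 0, 0, -1], [0, 0.25, 0.01, 0, 0, 0, -1], [0, 0.28, 0.01, 0, 0, 0, -1], [0, 0.31, 0.01, 0, 0, 0, -1], [0, 0.34, 0.01, 0, 0, 0, -1], [0, 0.37, 0.01, 0, 0, 0, -1], [0, 0.38, 0.01, 0, 0, 0, -1], [0, 0.38, 0.01, 0, 0, 0, -1]],
  ],
)

```text
time_s: 3.62
tool_pos: [581.9, 113.1, 5.4]
tool_rot: [[-0.772, 0.635, 0.0], [0.635, 0.772, 0.0], [-0.0, 0.0, -1.0]]
wrist_force: [0.2, 0.5, 0.6]
width: 0.005
```

```bash
python3 st.py;python3 look.py 2
```

```text
3.62 [581.9 113.1   5.4] s,l -110.3 -38.9 yaw y 50.58 F [0.2 0.5 0.6] 0.005387618754956599
```

View pics/l2.png

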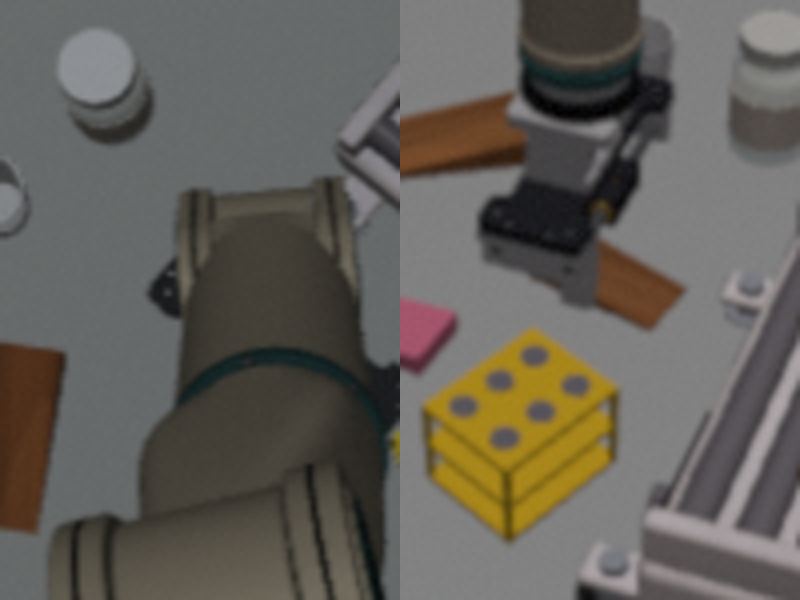

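```bash
python3 - <<'E'
import pickle,numpy as np
from h import *
foot=np.array([691.8,73.0]);u=np.array([.7723,-.6353]);n=np.array([.6353,.7723])
for k,pts in((1,((646,338),(682,297))),(2,((652,331),(686,290)))):
    S=pickle.load(open(f'side{k}.pkl','rb'))
    w=[onz(S,(215+(x-400+.5)/4-.5,115+(y+.5)/4-.5),1.5)[:2] for x,y in pts]
    t=w[1]-w[0];d=np.mean(w,0)-foot
    print(np.round(w,1),np.linalg.norm(t),'yaw',np.degrees(np.arctan2(t[1],t[0]))-90,'tip s,l',d@u,d@n)
E
```

```text
[[616.1  70.5]
 [653.1 100.7]] 47.76305927588194 yaw -50.718298976717264 tip s,l -52.173923534752 -26.602490811906762
[[622.2  75.6]
 [658.2 106.5]] 47.396889901892784 yaw -49.30872382657408 tip s,l -51.31241954681996 -18.868947139172757
```

Request:
play_rows(
  rows=[
    [[0, -0.1, 0, 0, 0, 0, -1], [-0.06, -0.12, 0, 0, 0, 0, -1], [-0.17, -0.12, 0, 0, 0, 0, -1], [-0.17, -0.06, 0, 0, 0, 0, -1], [-0.17, -0.02, 0, 0, 0, 0, -1], [-0.17, 0.01, 0, 0, 0, 0, -1], [-0.17, 0.03, 0, 0, 0, 0, -1], [-0.17, 0.05, 0, 0, 0, 0, -1], [-0.17, 0.07, 0, 0, 0, 0, -1], [-0.17, 0.08, 0, 0, 0, 0, -1], [-0.17, 0.08, 0, 0, 0, 0, -1]],
  ],
)

```text
time_s: 4.63
tool_pos: [599.9, 108.6, 5.4]
tool_rot: [[-0.773, 0.635, 0.0], [0.635, 0.773, 0.0], [0.0, 0.0, -1.0]]
wrist_force: [-0.7, -0.3, 1.0]
width: 0.004
```

```bash
python3 st.py;python3 look.py 3
```

```text
4.63 [599.9 108.6   5.4] s,l -93.6 -30.8 yaw y 50.59 F [-0.7 -0.3  1. ] 0.003540202532345486
```

View pics/l3.png

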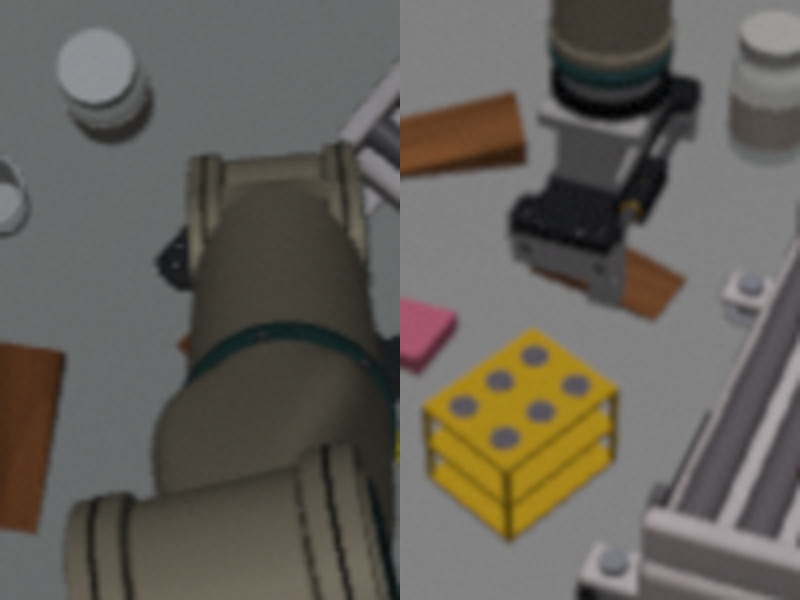

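Request:
play_rows(
  rows=[
    [[0, -0.15, 0, 0, 0, 0, -1], [0, -0.15, -0.3, 0, 0, 0, -1], [0.1, -0.1, -0.5, 0, 0, 0, -1], [0.4, 0.1, -0.5, 0, 0, 0, -1], [0.7, 0.25, -0.5, 0, 0, 0, -1], [0.95, 0.31, -0.5, 0, 0, 0, -1], [0.95, 0.31, -0.5, 0, 0, 0, -1], [0.95, 0.31, -0.5, 0, 0, 0, -1]],
  ],
)

```text
time_s: 5.4
tool_pos: [545.1, 194.5, 55.4]
tool_rot: [[-0.775, 0.632, -0.001], [0.632, 0.775, 0.001], [0.001, 0.0, -1.0]]
wrist_force: [-0.1, -1.4, 0.2]
width: 0.005
```

```bash
python3 st.py;python3 look.py 4
```

```text
5.4 [545.1 194.5  55.4] s,l -190.5 0.6 yaw y 50.78 F [-0.1 -1.4  0.2] 0.004968544388720776
```

View pics/l4.png

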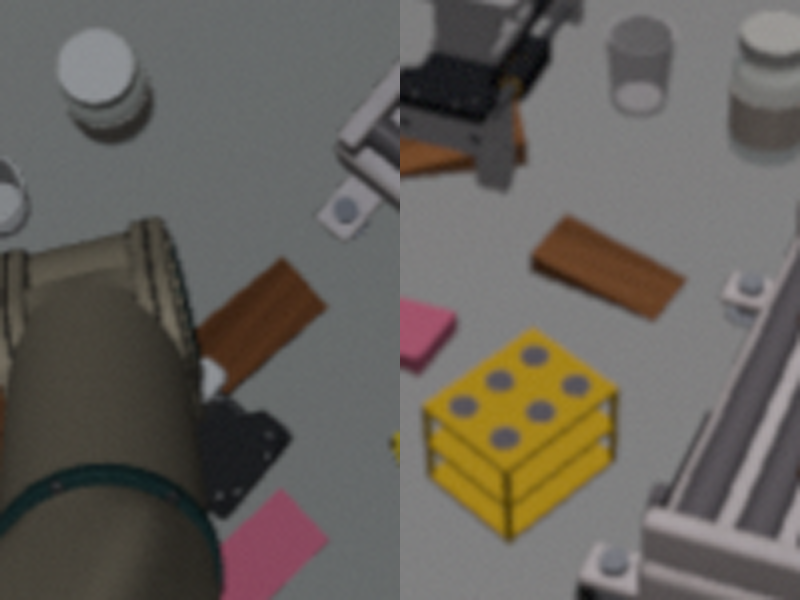

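```bash
cat > pose.py <<'E'
import pickle,numpy as np
from h import *
foot=np.array([691.8,73.0]);u=np.array([.7723,-.6353]);n=np.array([.6353,.7723])
def sl(p): d=np.asarray(p)[...,:2]-foot; return np.round(np.stack([d@u,d@n],-1),1)
def side(k): S=pickle.load(open(f'side{k}.pkl','rb')); return lambda x,y,z: onz(S,(215+(x-400+.5)/4-.5,115+(y+.5)/4-.5),z)
def top(k): S=pickle.load(open(f'top{k}.pkl','rb')); return lambda x,y,z: onz(S,(170+(x+.5)/4-.5,100+(y+.5)/4-.5),z)
def rep(k,hb,hf,tf,tb):
    g=side(k);P=[g(*hb,18),g(*hf,18),g(*tf,1.5),g(*tb,1.5)]
    heel=(P[0]+P[1])[:2]/2;tip=(P[2]+P[3])[:2]/2;v=tip-heel
    print('heel',sl(heel),'tip',sl(tip),'len',np.linalg.norm(v).round(1),'yawrel',(np.degrees(np.arctan2(v[1],v[0]))+39.44).round(1))
E
python3 - <<'E'
from pose import *
rep(4,(567,214),(531,259),(655,321),(686,279))
t=top(4);print('top tip',sl(t(284,258,1.5)),sl(t(327,306,1.5)),'heel right',sl(t(224,393,18)))
T=pickle.load(open('top0.pkl','rb'))
print('big wedge',[sl(onz(T,(140+x/4,95+y/4),15)).tolist() for x,y in((93,360),(185,373),(157,553),(69,540))])
E
```

```text
heel [-150.1    3.7] tip [-53.9  -8.7] len 97.0 yawrel -7.4
top tip [-50.3  15.1] [-57.4 -30.9] heel right [-153.2  -16.7]
big wedge [[-238.1, 143.7], [-203.3, 87.1], [-312.3, 19.4], [-345.2, 73.0]]
```

Request:
play_rows(
  rows=[
    [[-0.12, -0.05, 0.2, 0, 0, 0, -1], [-0.12, -0.05, 0.4, 0, 0, 0, -1], [-0.12, -0.05, 0.5, 0, 0, 0, -1], [-0.12, -0.05, 0.5, 0, 0, 0, -1], [-0.2, -0.05, 0.5, 0, 0, 0, -1], [-0.28, -0.05, 0.5, 0, 0, 0, -1], [-0.32, -0.055, 0.5, 0, 0, 0, -1], [-0.36, -0.06, 0.5, 0, 0, 0, -1], [-0.4, -0.065, 0.5, 0, 0, 0, -1], [-0.44, -0.07, 0.5, 0, 0, 0, -1], [-0.46, -0.07, 0.5, 0, 0, 0, -1], [-0.46, -0.07, 0.5, 0, 0, 0, -1]],
  ],
)

```text
time_s: 6.5
tool_pos: [577.9, 157.3, 5.6]
tool_rot: [[-0.772, 0.636, 0.001], [0.636, 0.772, -0.0], [-0.001, 0.0, -1.0]]
wrist_force: [0.0, 0.2, 0.1]
width: 0.005
```

```bash
python3 st.py;python3 look.py 5
```

```text
6.5 [577.9 157.3   5.6] s,l -141.5 -7.3 yaw y 50.52 F [0.  0.2 0.1] 0.0052446515176539366
```

View pics/l5.png

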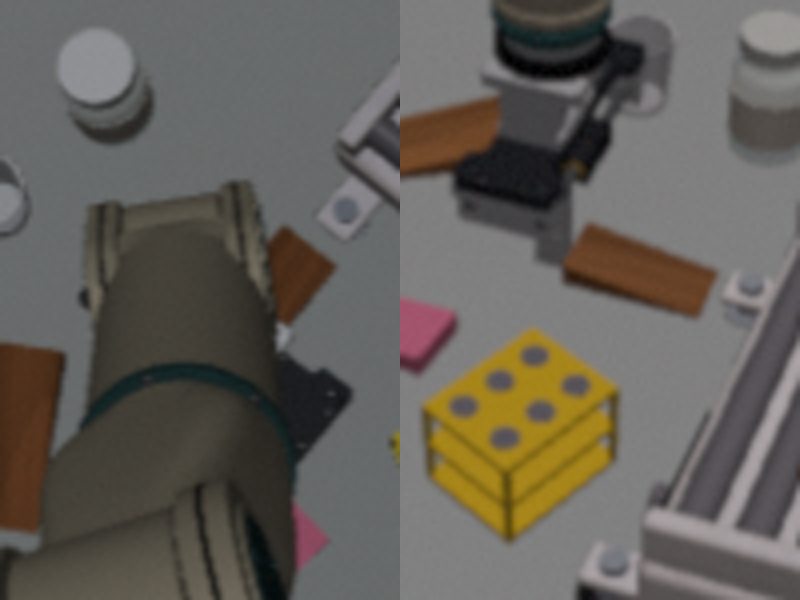

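```bash
python3 - <<'E'
from pose import *
rep(5,(589,223),(564,268),(698,317),(718,272))
t=top(5);print('top tip',sl(t(284,227,1.5)),sl(t(336,268,1.5)))
E
```

```text
heel [-128.6    2.2] tip [-31.6   6.3] len 97.1 yawrel 2.4
top tip [-32.9  29.7] [-32.1 -18.3]
```

```bash
python3 - <<'E'
from pose import *
g=side(4)
for p in((478,185),(510,192),(514,180)):print(sl(g(*p,55.4)))
S=pickle.load(open('side4.pkl','rb'))
for k,P in((4,[545.1,194.5,55.4]),(5,[577.9,157.3,5.6])):
    R=np.asarray(S['attitude']);c=R.T@(np.array(P)-S['xyz']);uv=cv2.projectPoints(c[None],np.zeros(3),np.zeros(3),S['K'],np.array([S['k1'],0,0,0]))[0][0,0]
    print(k,(uv[0]-215+.5)*4+400,(uv[1]-115+.5)*4)
E
python3 - <<'E'
import cv2
for k,(x,y) in((4,(215,135)),(5,(235,150))):
    import pickle
    f=pickle.load(open(f'side{k}.pkl','rb'))['frame'][y:y+45,x:x+65]
    cv2.imwrite(f'pics/f{k}.png',cv2.resize(f,None,fx=10,fy=10,interpolation=cv2.INTER_CUBIC))
E
```

```text
[-200.6   -3.6]
[-176.8   -2.1]
[-179.4   10.7]
4 494.193264707396 185.35638342675213
5 555.1899051353055 262.4109732358636
```

View pics/f4.png

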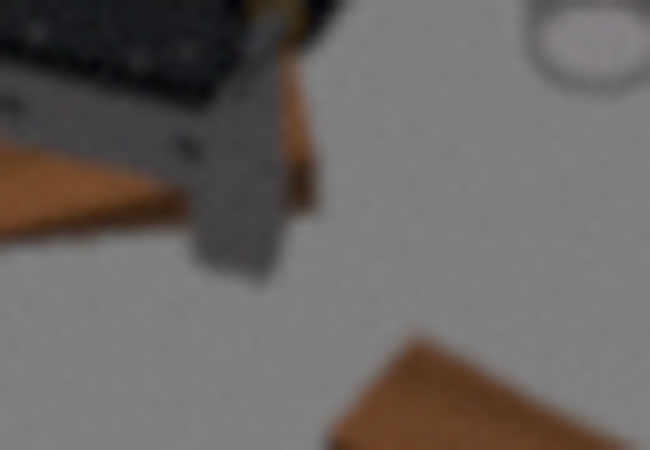

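View pics/f5.png

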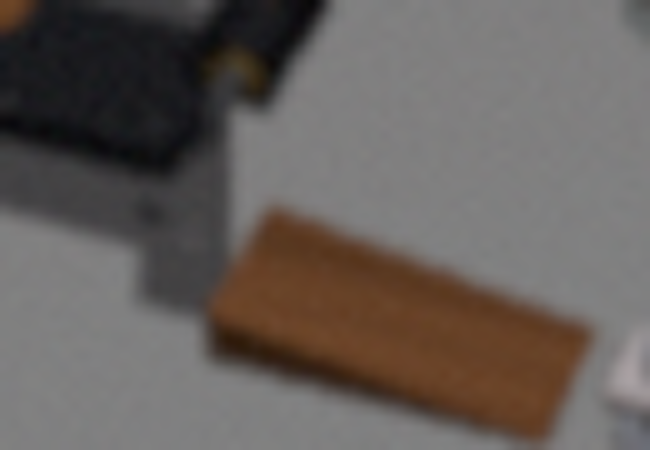

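The side view shows each fingertip is about 24 mm wide along tool x and thin along tool y. A flat push on the wedge's left side near its centre of mass will square it up and shift it about 4 mm to the right.

Request:
play_rows(
  rows=[
    [[0.15, 0, 0, 0, 0, 0, -1], [0.17, 0.3, 0, 0, 0, 0, -1], [0.17, 0.53, 0, 0, 0, 0, -1], [0.17, 0.55, 0, 0, 0, 0, -1], [-0.15, 0.55, 0, 0, 0, 0, -1], [-0.48, 0.55, 0, 0, 0, 0, -1], [-0.48, 0.55, 0, 0, 0, 0, -1], [-0.48, 0.45, 0, 0, 0, 0, -1], [-0.48, 0.41, 0, 0, 0, 0, -1], [-0.48, 0.38, 0, 0, 0, 0, -1], [-0.48, 0.36, 0, 0, 0, 0, -1], [-0.48, 0.36, 0, 0, 0, 0, -1]],
  ],
)

```text
time_s: 7.6
tool_pos: [636.3, 155.3, 5.5]
tool_rot: [[-0.773, 0.635, -0.001], [0.635, 0.773, -0.0], [0.001, -0.001, -1.0]]
wrist_force: [0.1, -0.3, 0.1]
width: 0.002
```

```bash
python3 st.py;python3 look.py 6
```

```text
7.6 [636.3 155.3   5.5] s,l -95.1 28.3 yaw y 50.58 F [ 0.1 -0.3  0.1] 0.0024411485425522876
```

View pics/l6.png

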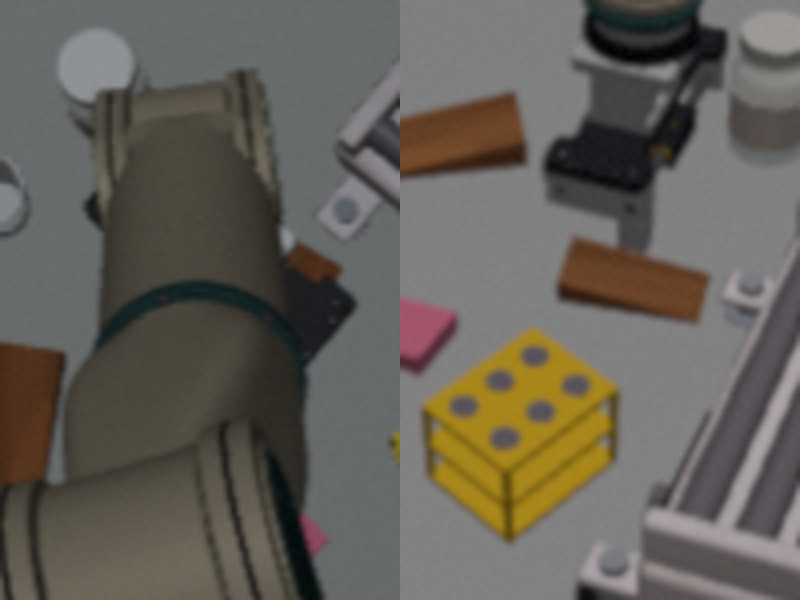

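```bash
python3 - <<'E'
from pose import *
rep(6,(574,238),(557,284),(698,322),(709,275))
t=top(6);print('top tip',sl(t(341,271,1.5)))
E
```

```text
heel [-129.8  -15.5] tip [-33.2   1.3] len 98.0 yawrel 9.9
top tip [-31.5 -22.4]
```

The push over-rotated the wedge: yaw is about +10° and the heel sits 15 mm to the right. I'll go over it and make a slow corrective flat push from the right.

Request:
play_rows(
  rows=[
    [[0, 0.1, 0, 0, 0, 0, -1], [0, 0.1, -0.3, 0, 0, 0, -1], [0, 0, -0.45, 0, 0, 0, -1], [0, -0.3, -0.45, 0, 0, 0, -1], [0, -0.6, -0.45, 0, 0, 0, -1], [0, -0.9, -0.4, 0, 0, 0, -1], [0, -0.92, -0.2, 0, 0, 0, -1], [0, -0.92, 0, 0, 0, 0, -1], [0, -0.92, 0, 0, 0, 0, -1]],
  ],
)

```text
time_s: 8.45
tool_pos: [577.0, 84.1, 2.8]
tool_rot: [[-0.772, 0.635, -0.005], [0.635, 0.772, -0.0], [0.003, -0.003, -1.0]]
wrist_force: [-0.1, 0.1, -0.4]
width: 0.007
```

```bash
python3 st.py;python3 look.py 7
```

```text
8.45 [577.   84.1   2.8] s,l -95.7 -64.4 yaw y 50.55 F [-0.1  0.1 -0.4] 0.0068036041943572035
```

View pics/l7.png

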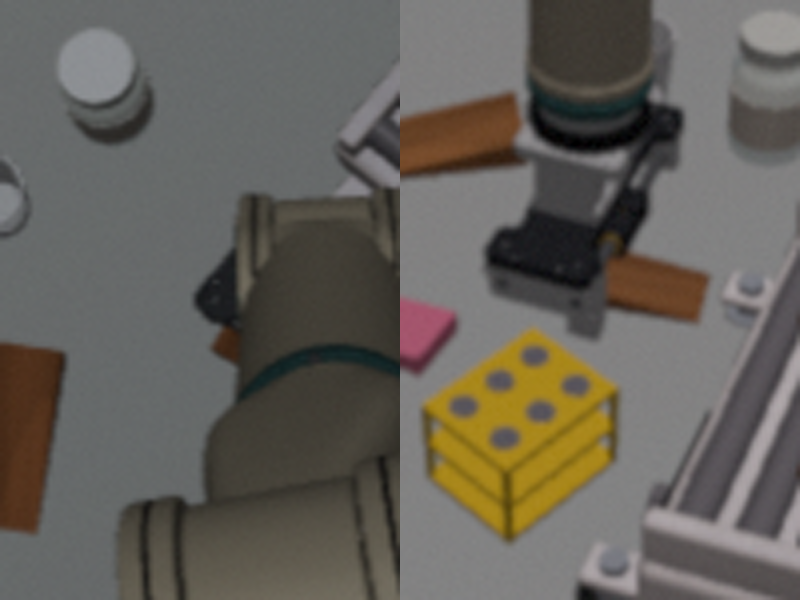

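Request:
play_rows(
  rows=[
    [[0, 0.08, 0, 0, 0, 0, -1], [0, 0.12, 0, 0, 0, 0, -1], [0, 0.15, 0, 0, 0, 0, -1], [0, 0.17, 0, 0, 0, 0, -1], [0, 0.19, 0, 0, 0, 0, -1], [0, 0.21, 0, 0, 0, 0, -1], [0, 0.23, 0, 0, 0, 0, -1], [0, 0.25, 0, 0, 0, 0, -1], [0, 0.27, 0, 0, 0, 0, -1], [0, 0.29, 0, 0, 0, 0, -1], [0, 0.31, 0, 0, 0, 0, -1], [0, 0.31, 0, 0, 0, 0, -1]],
  ],
)

```text
time_s: 9.55
tool_pos: [598.9, 108.5, 5.5]
tool_rot: [[-0.772, 0.635, 0.0], [0.635, 0.772, 0.0], [-0.0, 0.001, -1.0]]
wrist_force: [-1.0, -1.3, 1.2]
width: 0.008
```

```bash
python3 st.py;python3 look.py 8
```

```text
9.55 [598.9 108.5   5.5] s,l -94.3 -31.6 yaw y 50.58 F [-1.  -1.3  1.2] 0.007671080446223079
```

View pics/l8.png

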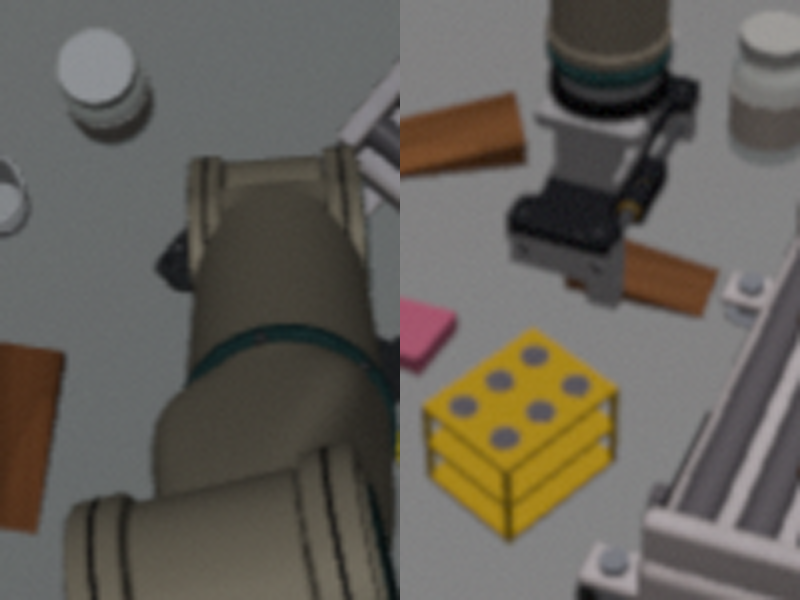

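```bash
python3 - <<'E'
from pose import *
g=side(8);a,b=sl(g(700,317,1.5)),sl(g(717,270,1.5));print(a,b,np.degrees(np.arctan2(-(b-a)[0],(b-a)[1])))
print(sl(g(567,284,18)))
E
```

```text
[-29.5 -17.2] [-33.7  31.9] 4.88916308305133
[-120.   -36.9]
```

Request:
play_rows(
  rows=[
    [[0, -0.1, 0, 0, 0, 0, -1], [0.1, -0.15, -0.25, 0, 0, 0, -1], [0.3, -0.05, -0.35, 0, 0, 0, -1], [0.6, 0.15, -0.35, 0, 0, 0, -1], [0.85, 0.3, -0.35, 0, 0, 0, -1], [0.85, 0.31, -0.2, 0, 0, 0, -1], [0.85, 0.31, -0.05, 0, 0, 0, -1], [0.85, 0.31, 0, 0, 0, 0, -1], [0.85, 0.31, 0, 0, 0, 0, -1]],
  ],
)

```text
time_s: 10.4
tool_pos: [551.2, 184.7, 4.2]
tool_rot: [[-0.772, 0.636, -0.003], [0.636, 0.772, -0.001], [0.001, -0.003, -1.0]]
wrist_force: [-0.2, 0.1, 0.5]
width: 0.005
```

```bash
python3 st.py;python3 look.py 9
```

```text
10.4 [551.2 184.7   4.2] s,l -179.6 -3.0 yaw y 50.52 F [-0.2  0.1  0.5] 0.005057067395427225
```

View pics/l9.png

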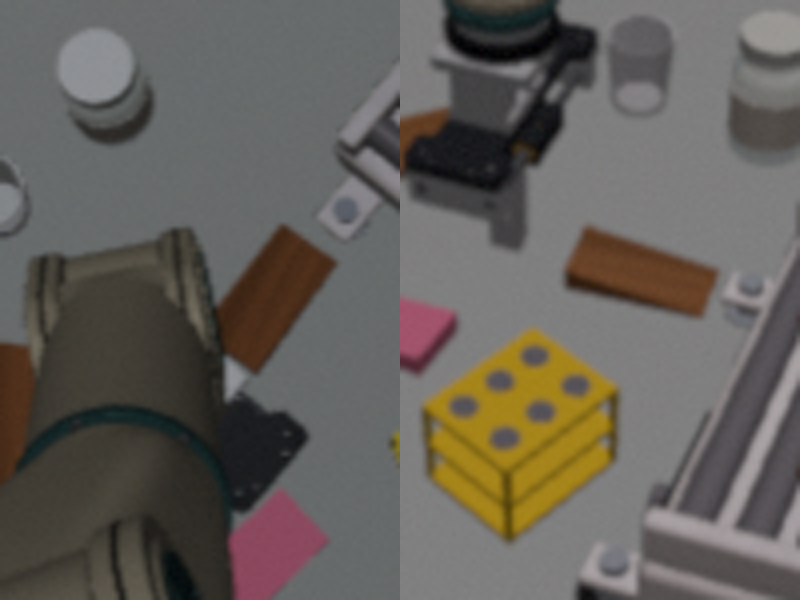

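```bash
python3 - <<'E'
from pose import *
rep(9,(586,227),(567,272),(701,317),(717,270))
t=top(9);a,b,c=[sl(x) for x in(t(284,225,1.5),t(337,264,1.5),t(252,373,18))];print('top tip',a,b,'heelR',c,'yaw right edge',np.degrees(np.arctan2(*(b-c)[::-1])),'tip',np.degrees(np.arctan2(-(a-b)[0],(a-b)[1])))
E
```

```text
heel [-127.1   -1.6] tip [-31.3   7.5] len 96.2 yawrel 5.4
top tip [-31.8  30.6] [-29.4 -16.9] heelR [-129.8  -22.8] yaw right edge 3.363115315181541 tip 2.8924849059990057
```

Request:
play_rows(
  rows=[
    [[-0.1, 0.05, 0, 0, 0, 0, -1], [-0.22, 0.08, 0, 0, 0, 0, -1], [-0.32, 0.08, 0, 0, 0, 0, -1], [-0.36, 0.08, 0, 0, 0, 0, -1], [-0.38, 0.08, 0, 0, 0, 0, -1], [-0.4, 0.08, 0, 0, 0, 0, -1], [-0.42, 0.08, 0, 0, 0, 0, -1], [-0.44, 0.08, 0, 0, 0, 0, -1], [-0.46, 0.08, 0, 0, 0, 0, -1], [-0.48, 0.08, 0, 0, 0, 0, -1], [-0.49, 0.08, 0, 0, 0, 0, -1], [-0.49, 0.08, 0, 0, 0, 0, -1]],
  ],
)

```text
time_s: 11.5
tool_pos: [595.7, 160.8, 5.4]
tool_rot: [[-0.772, 0.635, 0.0], [0.635, 0.772, -0.0], [-0.0, -0.0, -1.0]]
wrist_force: [0.1, -0.5, 0.4]
width: 0.003
```

```bash
python3 st.py;python3 look.py 10
```

```text
11.5 [595.7 160.8   5.4] s,l -130.0 6.7 yaw y 50.55 F [ 0.1 -0.5  0.4] 0.003320749518391063
```

View pics/l10.png

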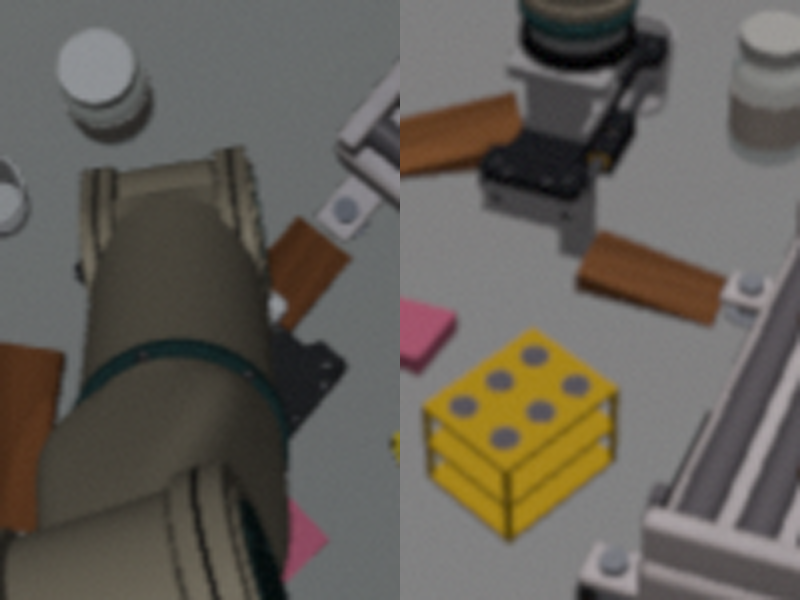

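```bash
python3 - <<'E'
from pose import *
rep(10,(600,231),(577,280),(713,325),(730,276))
t=top(10);a,b=[sl(x) for x in(t(302,217,1.5),t(352,257,1.5))];print('top tip',a,b,'tip',np.degrees(np.arctan2(-(a-b)[0],(a-b)[1])))
E
```

```text
heel [-117.    -4.2] tip [-21.    4.1] len 96.3 yawrel 5.0
top tip [-19.   24.4] [-18.6 -22. ] tip 0.4939168986187541
```

Request:
play_rows(
  rows=[
    [[0.05, 0, 0, 0, 0, 0, -1], [0.05, -0.05, 0, 0, 0, 0, -1], [0.05, -0.05, 0, 0, 0, 0, -1], [0.02, -0.05, 0, 0, 0, 0, -1], [-0.01, -0.05, 0, 0, 0, 0, -1], [-0.04, -0.05, 0, 0, 0, 0, -1], [-0.07, -0.05, 0, 0, 0, 0, -1], [-0.1, -0.05, 0, 0, 0, 0, -1], [-0.13, -0.05, 0, 0, 0, 0, -1], [-0.16, -0.05, 0, 0, 0, 0, -1], [-0.19, -0.05, 0, 0, 0, 0, -1], [-0.2, -0.05, 0, 0, 0, 0, -1]],
  ],
)

```text
time_s: 12.6
tool_pos: [606.3, 145.8, 5.3]
tool_rot: [[-0.773, 0.635, -0.003], [0.635, 0.773, 0.002], [0.004, -0.001, -1.0]]
wrist_force: [-3.1, 3.2, 3.3]
width: 0.005
```

```bash
python3 st.py;python3 look.py 11
```

```text
12.6 [606.3 145.8   5.3] s,l -112.3 1.9 yaw y 50.6 F [-3.1  3.2  3.3] 0.00468438822464717
```

View pics/l11.png

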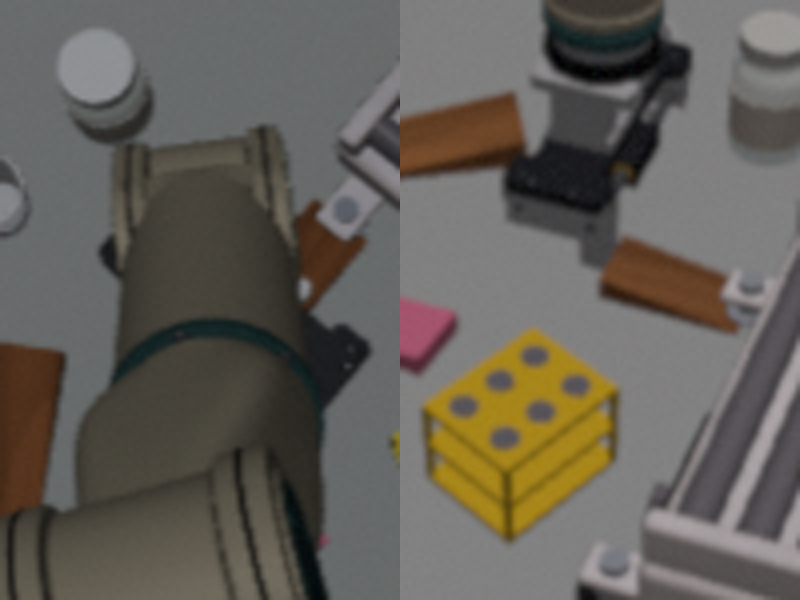

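```bash
python3 - <<'E'
from pose import *
g=side(11);P=[sl(g(*p)) for p in((623,237,18),(600,288,18),(738,331,1.5))];print(P)
a=P[2]-P[1];print('right edge yaw',np.degrees(np.arctan2(a[1],a[0])),'heel yaw',np.degrees(np.arctan2(*(np.array([-1,1])*(P[0]-P[1])))))
t=top(11);print(sl(t(368,237,1.5)),sl(t(300,200,1.5)))
E
```

```text
[array([-101.4,   22.4]), array([-97.5, -32.1]), array([ -1.1, -20.3])]
right edge yaw 6.978667294220091 heel yaw 4.093087868668109
[ -0.  -21.5] [-10.3  33.5]
```

Request:
play_rows(
  rows=[
    [[0.06, 0, 0, 0, 0, 0, -1], [0.07, 0.05, 0, 0, 0, 0, -1], [0.07, 0.07, 0, 0, 0, 0, -1], [0.05, 0.07, 0, 0, 0, 0, -1], [0.02, 0.07, 0, 0, 0, 0, -1], [0, 0.07, 0, 0, 0, 0, -1], [-0.02, 0.07, 0, 0, 0, 0, -1], [-0.04, 0.07, 0, 0, 0, 0, -1], [-0.06, 0.07, 0, 0, 0, 0, -1], [-0.08, 0.07, 0, 0, 0, 0, -1], [-0.1, 0.07, 0, 0, 0, 0, -1], [-0.12, 0.07, 0, 0, 0, 0, -1]],
  ],
)

```text
time_s: 13.7
tool_pos: [619.8, 143.7, 5.5]
tool_rot: [[-0.773, 0.635, -0.003], [0.635, 0.773, 0.002], [0.004, -0.001, -1.0]]
wrist_force: [-4.1, 3.0, 3.7]
width: 0.006
```

```bash
python3 st.py;python3 look.py 12
```

```text
13.7 [619.8 143.7   5.5] s,l -100.5 8.9 yaw y 50.59 F [-4.1  3.   3.7] 0.006084350465674584
```

View pics/l12.png

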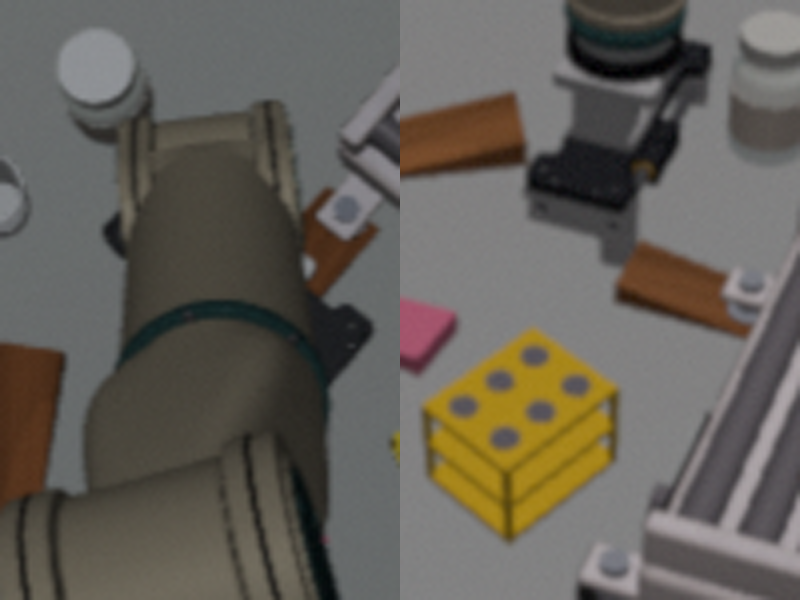

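```bash
python3 - <<'E'
from pose import *
g=side(12);P=[sl(g(*p)) for p in((642,241,18),(617,288,18),(617,301,0),(750,336,1.5))];print(P)
a=P[3]-P[1];print('right edge yaw',np.degrees(np.arctan2(a[1],a[0])),'bottom',np.degrees(np.arctan2(*(P[3]-P[2])[::-1])),'heel yaw',np.degrees(np.arctan2(-(P[0]-P[1])[0],(P[0]-P[1])[1])))
t=top(12);a,b=sl(t(379,230,1.5)),sl(t(330,187,1.5));print(a,b,np.degrees(np.arctan2(-(b-a)[0],(b-a)[1])))
E
```

```text
[array([-87.5,  23.5]), array([-86.7, -27.8]), array([-88.5, -22.4]), array([  8. , -21.8])]
right edge yaw 3.6252986763610564 bottom 0.3562385981493585 heel yaw 0.89342901534215
[  9.  -24.3] [10.8 23. ] -2.1793374535954104
```

Request:
play_rows(
  rows=[
    [[0.06, 0, 0, 0, 0, 0, -1], [0.07, -0.05, 0, 0, 0, 0, -1], [0.07, -0.07, 0, 0, 0, 0, -1], [0.04, -0.07, 0, 0, 0, 0, -1], [0.01, -0.07, 0, 0, 0, 0, -1], [-0.01, -0.07, 0, 0, 0, 0, -1], [-0.03, -0.07, 0, 0, 0, 0, -1], [-0.05, -0.07, 0, 0, 0, 0, -1], [-0.07, -0.07, 0, 0, 0, 0, -1], [-0.09, -0.07, 0, 0, 0, 0, -1], [-0.11, -0.07, 0, 0, 0, 0, -1], [-0.13, -0.07, 0, 0, 0, 0, -1]],
  ],
)

```text
time_s: 14.8
tool_pos: [626.5, 129.3, 5.3]
tool_rot: [[-0.773, 0.635, -0.001], [0.635, 0.773, 0.001], [0.002, -0.0, -1.0]]
wrist_force: [-3.1, 2.0, 1.3]
width: 0.007
```

```bash
python3 st.py;python3 look.py 13
```

```text
14.8 [626.5 129.3   5.3] s,l -86.2 2.0 yaw y 50.6 F [-3.1  2.   1.3] 0.006507970283700989
```

View pics/l13.png

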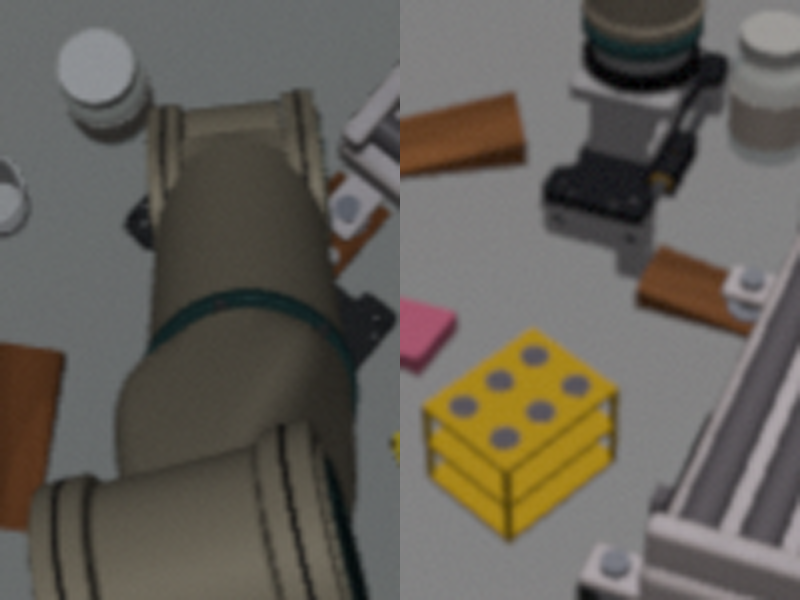

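```bash
python3 - <<'E'
from pose import *
g=side(13);P=[sl(g(*p)) for p in((662,246,18),(638,294,18),(638,308,0))];print(P)
print('heel yaw',np.degrees(np.arctan2(-(P[0]-P[1])[0],(P[0]-P[1])[1])))
t=top(13);a,b=sl(t(389,212,1.5)),sl(t(342,172,1.5));print(a,b,np.degrees(np.arctan2(-(b-a)[0],(b-a)[1])))
E
```

```text
[array([-72.6,  23.8]), array([-71.3, -27.9]), array([-72.5, -23.4])]
heel yaw 1.44040272924438
[ 23.8 -21.4] [24.9 23.4] -1.4065334043034285
```

Request:
play_rows(
  rows=[
    [[-0.02, -0.01, 0, 0, 0, 0, -1], [-0.04, -0.01, 0, 0, 0, 0, -1], [-0.06, -0.01, 0, 0, 0, 0, -1], [-0.08, -0.01, 0, 0, 0, 0, -1], [-0.09, -0.01, 0, 0, 0, 0, -1], [-0.1, -0.01, 0, 0, 0, 0, -1], [-0.1, -0.01, 0, 0, 0, 0, -1]],
  ],
)

```text
time_s: 15.48
tool_pos: [634.4, 120.8, 5.4]
tool_rot: [[-0.772, 0.636, 0.0], [0.636, 0.772, -0.0], [-0.0, -0.0, -1.0]]
wrist_force: [-1.3, 1.8, -3.3]
width: 0.003
```

```bash
python3 st.py;python3 look.py 14
```

```text
15.48 [634.4 120.8   5.4] s,l -74.7 0.5 yaw y 50.54 F [-1.3  1.8 -3.3] 0.0032302365057187664
```

View pics/l14.png

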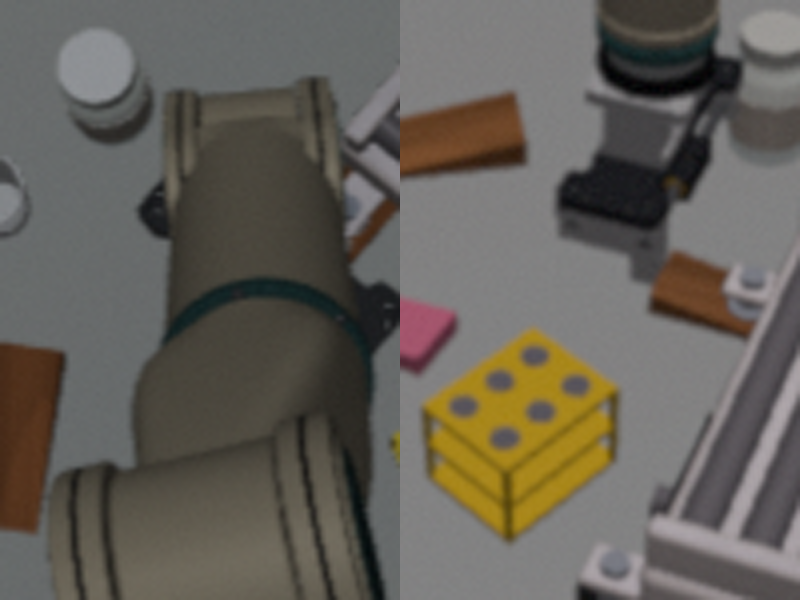

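Request:
play_rows(
  rows=[
    [[-0.01, 0, 0, 0, 0, 0, -1], [-0.02, 0, 0, 0, 0, 0, -1], [-0.02, 0, 0, 0, 0, 0, -1]],
  ],
)

```text
time_s: 15.83
tool_pos: [635.7, 120.0, 5.4]
tool_rot: [[-0.772, 0.635, -0.0], [0.635, 0.772, -0.0], [0.0, -0.0, -1.0]]
wrist_force: [-2.6, 1.4, -0.8]
width: 0.002
```

Request:
play_rows(
  rows=[
    [[-0.01, 0, 0, 0, 0, 0, -1], [-0.01, 0, 0, 0, 0, 0, -1]],
  ],
)

```text
time_s: 16.0
tool_pos: [636.5, 119.4, 5.4]
tool_rot: [[-0.772, 0.635, 0.0], [0.635, 0.772, -0.0], [-0.0, -0.0, -1.0]]
wrist_force: [-2.5, 1.3, -0.7]
width: 0.006
```

```bash
python3 st.py
```

```text
16.0 [636.5 119.4   5.4] s,l -72.1 0.7 yaw y 50.56 F [-2.5  1.3 -0.7] 0.005704431959929466
```

Request:
play_rows(
  rows=[
    [[-0.01, 0, 0, 0, 0, 0, -1], [-0.02, 0, 0, 0, 0, 0, -1], [-0.02, 0, 0, 0, 0, 0, -1]],
  ],
)

```text
time_s: 16.25
tool_pos: [638.2, 118.1, 5.4]
tool_rot: [[-0.772, 0.635, 0.0], [0.635, 0.772, -0.0], [-0.0, 0.0, -1.0]]
wrist_force: [-1.6, 1.8, -1.4]
width: 0.006
```

```bash
python3 st.py; python3 look.py 15; python3 - <<'E'
import pickle,cv2,numpy as np
o=[]
for k in('0','15'):
    f=pickle.load(open(f'side{k}.pkl','rb'))['frame'][155:300,230:395]; o.append(cv2.resize(f,None,fx=2.4,fy=4,interpolation=cv2.INTER_CUBIC))
cv2.imwrite('pics/cmp.png',np.hstack(o))
E
```

```text
16.25 [638.2 118.1   5.4] s,l -70.1 0.8 yaw y 50.55 F [-1.6  1.8 -1.4] 0.0060799287107428
```

View pics/l15.png

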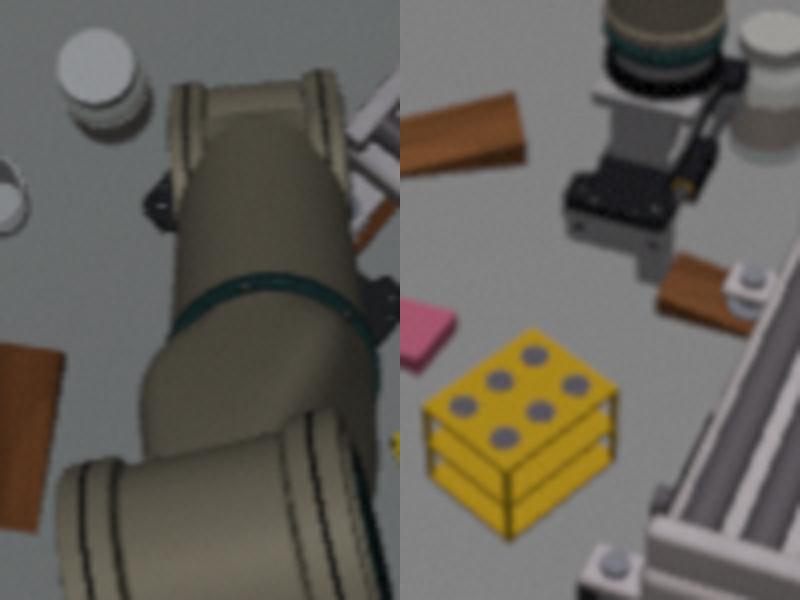

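View pics/cmp.png

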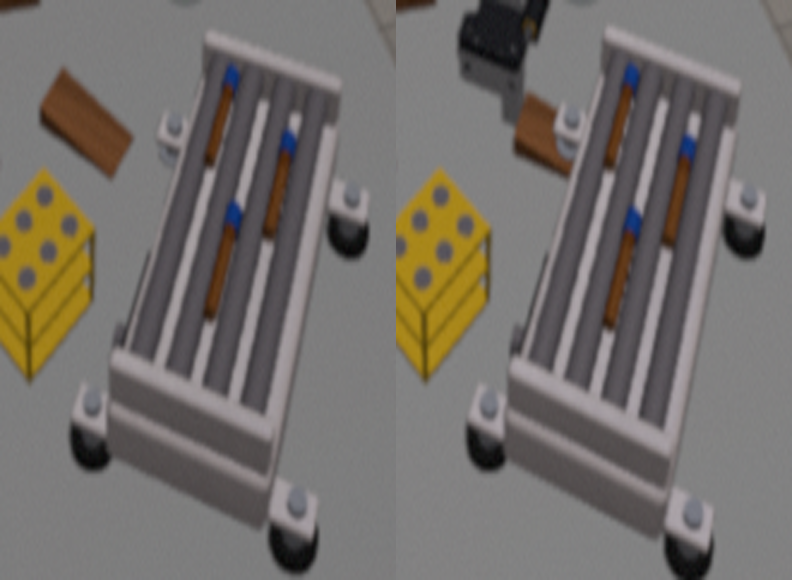

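Request:
play_rows(
  rows=[
    [[-0.01, 0, 0, 0, 0, 0, -1], [-0.02, 0, 0, 0, 0, 0, -1], [-0.02, 0, 0, 0, 0, 0, -1]],
  ],
)

```text
time_s: 16.6
tool_pos: [638.5, 117.9, 5.4]
tool_rot: [[-0.773, 0.635, -0.002], [0.635, 0.773, 0.001], [0.002, -0.001, -1.0]]
wrist_force: [-3.8, 3.1, 0.6]
width: 0.01
```

```bash
python3 st.py; python3 - <<'E'
from pose import *
g=side(15)
f=lambda x,y:(250+(x+.5)/4-.5,155+(y+.5)/4-.5)
P=[sl(g(*p)) for p in((684,253,18),(658,300,18))];print(P)
S=pickle.load(open('side0.pkl','rb'))
# apparent bolt rise: vertical ray through known xy
for n,xy,pix in(('bare',(691.6,72.5),(208+0,115)),):
    pass
g0=pickle.load(open('side0.pkl','rb'));g1=pickle.load(open('side15.pkl','rb'))
a=[cv2.cvtColor(x['frame'],cv2.COLOR_BGR2GRAY) for x in(g0,g1)]
for n,(x,y),X in(('bare',(302,186),(691.6,72.5,29)),('far',(376,203),(846,-54,37)),('near',(268,255),(527,-127,35)),('opp',(353,280),(681,-255,44.6))):
    t=a[0][y-7:y+8,x-7:x+8];r=cv2.matchTemplate(cv2.resize(a[1][y-14:y+15,x-14:x+15],None,fx=8,fy=8,interpolation=cv2.INTER_CUBIC),cv2.resize(t,None,fx=8,fy=8,interpolation=cv2.INTER_CUBIC),cv2.TM_CCOEFF_NORMED)
    _,v,_,l=cv2.minMaxLoc(r);
    R=np.asarray(S['attitude']);pr=lambda P:cv2.projectPoints((R.T@(np.array(P,float)-S['xyz']))[None],np.zeros(3),np.zeros(3),S['K'],np.array([S['k1'],0,0,0]))[0][0,0]
    X=np.array(X);e8=pr(X+[0,0,8])-pr(X)
    print(n,'shift px',l[0]/8-7,l[1]/8-7,round(v,3),'8mm up =',e8.round(2))
E
```

```text
16.6 [638.5 117.9   5.4] s,l -69.7 0.8 yaw y 50.59 F [-3.8  3.1  0.6] 0.010178508975107158
[array([-55.9,  22.8]), array([-56.7, -28.3])]
bare shift px 1.5 -1.5 0.815 8mm up = [ 0.21 -2.14]
far shift px 0.375 0.375 0.992 8mm up = [ 0.58 -2.16]
near shift px 0.5 0.5 0.978 8mm up = [ 0.06 -2.12]
opp shift px 0.0 2.625 0.988 8mm up = [ 0.57 -2.1 ]
```

Motion has stalled: 0.4 mm moved for 2 mm commanded, with the force rising. One more small nudge will confirm the hard stop.

Request:
play_rows(
  rows=[
    [[-0.02, 0, 0, 0, 0, 0, -1], [-0.03, 0, 0, 0, 0, 0, -1], [-0.03, 0, 0, 0, 0, 0, -1]],
  ],
)

```text
time_s: 16.85
tool_pos: [638.8, 117.7, 5.4]
tool_rot: [[-0.773, 0.634, -0.006], [0.634, 0.773, 0.003], [0.006, -0.002, -1.0]]
wrist_force: [-8.4, 5.3, 5.4]
width: 0.002
```

```bash
python3 st.py
```

```text
16.85 [638.8 117.7   5.4] s,l -69.3 0.8 yaw y 50.63 F [-8.4  5.3  5.4] 0.0023882392114177708
```

Request:
play_rows(
  rows=[
    [[-0.02, 0, 0, 0, 0, 0, -1], [-0.04, 0, 0, 0, 0, 0, -1], [-0.04, 0, 0, 0, 0, 0, -1]],
  ],
)

```text
time_s: 17.1
tool_pos: [639.3, 117.4, 5.4]
tool_rot: [[-0.774, 0.634, -0.011], [0.634, 0.774, 0.005], [0.012, -0.003, -1.0]]
wrist_force: [-13.2, 9.2, 9.5]
width: 0.005
```

```bash
python3 st.py
```

```text
17.1 [639.3 117.4   5.4] s,l -68.8 0.9 yaw y 50.69 F [-13.2   9.2   9.5] 0.004736581698917574
```

At 16 N with no wedge travel, it is on the hard stop. Back off along the push line, then lift clear.

Request:
play_rows(
  rows=[
    [[0.1, 0, 0, 0, 0, 0, -1], [0.3, 0, 0, 0, 0, 0, -1], [0.5, 0, 0, 0, 0, 0, -1], [0.7, 0, -0.1, 0, 0, 0, -1], [0.8, 0, -0.4, 0, 0, 0, -1], [0.8, 0, -0.7, 0, 0, 0, -1], [0.8, 0, -1, 0, 0, 0, -1], [0.8, 0, -1, 0, 0, 0, -1]],
  ],
)

```text
time_s: 17.77
tool_pos: [589.1, 163.5, 111.9]
tool_rot: [[-0.772, 0.636, 0.014], [0.636, 0.772, 0.002], [-0.009, 0.01, -1.0]]
wrist_force: [0.1, 0.3, 1.2]
width: 0.004
```

Request:
play_rows(
  rows=[
    [[0.3, 0, -0.2, 0, 0, 0, -1], [0.6, 0, -0.5, 0, 0, 0, -1], [1, 0, -0.5, 0, 0, 0, -1], [1, 0, -0.5, 0, 0, 0, -1], [1, 0, -0.5, 0, 0, 0, -1]],
  ],
)

```text
time_s: 18.18
tool_pos: [505.7, 228.7, 156.1]
tool_rot: [[-0.775, 0.632, 0.002], [0.632, 0.775, 0.001], [-0.001, 0.002, -1.0]]
wrist_force: [1.1, -0.9, -0.2]
width: 0.004
```

Request:
play_rows(
  rows=[
    [[0.35, 0, 0, 0, 0, 0, -1], [0.7, 0, 0, 0, 0, 0, -1], [1, 0, 0, 0, 0, 0, -1], [1, 0, 0, 0, 0, 0, -1], [1, 0, 0, 0, 0, 0, -1], [1, 0, 0, 0, 0, 0, -1]],
  ],
)

```text
time_s: 18.68
tool_pos: [430.8, 289.1, 155.4]
tool_rot: [[-0.771, 0.637, 0.002], [0.637, 0.771, -0.001], [-0.002, 0.001, -1.0]]
wrist_force: [-0.3, -0.5, -0.4]
width: 0.004
```

```bash
python3 st.py; python3 look.py 16; python3 - <<'E'
from pose import *
S=pickle.load(open('side0.pkl','rb'));B=pickle.load(open('side16.pkl','rb'));T0=pickle.load(open('top0.pkl','rb'));T1=pickle.load(open('top16.pkl','rb'))
a=[cv2.cvtColor(x['frame'],cv2.COLOR_BGR2GRAY) for x in(S,B,T0,T1)]
up=lambda m:cv2.resize(m,None,fx=8,fy=8,interpolation=cv2.INTER_CUBIC)
for i,n,(x,y) in((0,'far',(376,203)),(0,'near',(268,255)),(0,'opp',(353,280)),(0,'rack',(245,223)),(0,'jar',(308,137)),(0,'beaker',(275,131)),(2,'rackT',(288,218)),(2,'jarT',(195,119)),(2,'beakerT',(167,148))):
    r=cv2.matchTemplate(up(a[i+1][y-14:y+15,x-14:x+15]),up(a[i][y-8:y+9,x-8:x+9]),cv2.TM_CCOEFF_NORMED);_,v,_,l=cv2.minMaxLoc(r)
    print(n,l[0]/8-6,l[1]/8-6,round(v,3))
cv2.imwrite('pics/fin.png',np.hstack([cv2.resize(T1['frame'][90:240,190:290],None,fx=4,fy=4,interpolation=2),cv2.resize(B['frame'][150:300,265:365],None,fx=4,fy=4,interpolation=2)]))
E
```

```text
18.68 [430.8 289.1 155.4] s,l -338.8 1.1 yaw y 50.44 F [-0.3 -0.5 -0.4] 0.004081654091797628
far 0.375 0.375 0.992
near 0.5 0.625 0.982
opp 0.0 2.625 0.993
rack 0.0 0.0 0.995
jar 0.0 0.0 0.997
beaker 0.0 0.0 0.995
rackT 0.0 0.0 0.994
jarT 0.0 0.0 0.998
beakerT 0.0 0.0 0.998
```

View pics/fin.png

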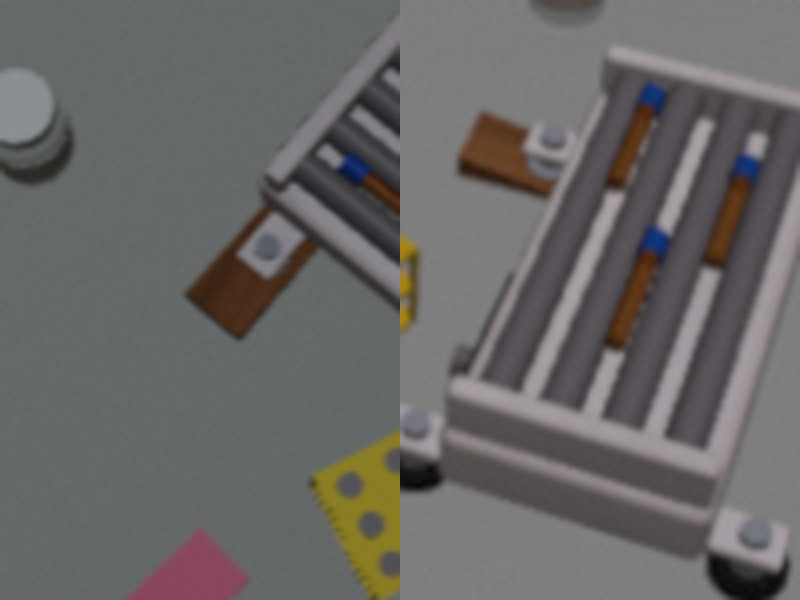

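View pics/l16.png

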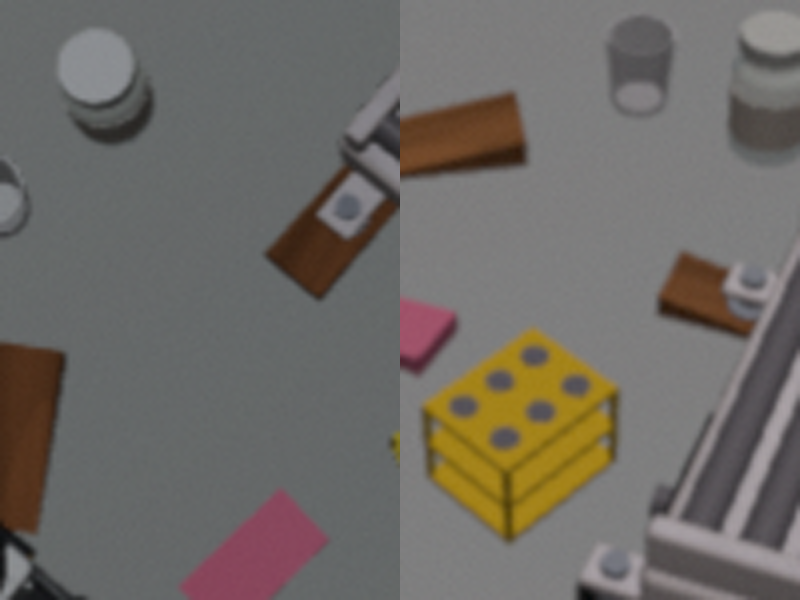

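The wedge sits squarely under the foot, centred on the bolt at (267,246) in the top crop. The mixer kept its raised position after the fingers withdrew. Handing in.

```bash
python3 -c "
from cell import ticket
print(ticket.job_done())"; python3 st.py
```

```text
the job is handed in; nothing more can be done
None
the job is handed in; nothing more can be done
```

The smaller brown wedge is pushed thin end first under the bare foot, and the mixer looks level. I handed the job in at about 18.7 s on the robot clock.

- **Alignment:** I squared the wedge up on the bench with closed fingertips. One side push over-rotated it by about 10°, and I corrected that before going under the foot.
- **Hard stop:** The wedge took about 3–6 N on the way in. The push then rose to about 16 N horizontally with under 1 mm of finger travel per 3–4 mm commanded.
- **Level:** The foot opposite the bare one came down about 2.2–2.6 px in the side view, where 8 mm is about 2.1 px. That did not change after the fingers withdrew.
- **Surroundings:** The rack, jar and beaker showed no image shift in either view. The arm is clear, with wrist force near zero.
- **Checks that disagreed:** By camera the heel ended about 56 mm behind the foot, which puts the tip about 43 mm past it rather than the nominal 36. I trusted the force stop and the levelled mixer over that estimate. The image match on the bare foot's bolt was also weak (0.82), so I did not rely on it.

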